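# Shift the coil winder into the green gear

## Task

The next coil is wound in the green gear: with the fingertips, push the coil winder's lever out of its park notch, along the cross slot and fully home in the gear slot marked by the green tag. Push gently from the side, never gripping the lever or forcing it against the gate, and do not let it enter another gear's slot on the way. Leave everything else on the bench where it is, and finish with the hand clear.

Things in the scene. Friction and masses are not known exactly. Their poses are not given: they have to be found in the camera images.
- winder: bench coil winder fixed to the table: grey gearbox 176 mm square, aluminium gate plate on top (top face 130 mm above the table), blue motor on the far side, bed with spindle and half-wound bobbin on its right. Origin on the table under the gate's centre; x points away from the robot (far), y to the winder's left, z up; turned up to 0.35 rad
- gate (a point): centre of the gate, on the plate's top. Channels 16 mm wide for a 10 mm stem, in winder axes: a cross slot along y (stem y -34..+34 mm); from each of its ends a gear slot runs far and one near (30 mm stem travel each), flush with the cross slot's end wall; a 30 mm park notch runs near from the middle, where the lever starts. Opposite it is solid wall
- lever_fore (a joint): tilt of the lever along the winder's x, rad: 0 in the cross slot, about -0.26 at the end of the park notch or of a near slot, +0.26 at the end of a far slot (free play about 0.03). It stays where it is left; moving it takes about 2.5 N at the knob
- lever_side (a joint): tilt of the lever along the winder's y, rad: 0 in the middle (park notch), about +0.30 (0.28 to 0.33 with play) at the left (+y) pair of slots, the same negative at the right pair. Stays where it is left; moving it takes about 2.5 N at the knob
- knob (a point): centre of the lever's black knob, a cylinder 30 mm across, 44 mm tall, on a 10 mm steel stem. The lever tilts about a pivot 20 mm above the table under the gate's centre; this point is 184 mm from it along the lever (204 mm above the table when upright). From upright the knob travels about 48 mm in x to a slot's end, 55 mm in y to a pair of slots
- stem_at_gate (a point): point on the lever's stem at the height of the gate plate, 110 mm from the pivot
- tag_green: flat green plastic tag, 20 x 30 x 2 mm, fixed on the gate plate just beyond the closed end of one gear slot (which slot differs from run to run): 52 mm from the gate's centre in the winder's x (+ far, - near) and 34 mm in y. Origin at the centre of its underside
- tag_yellow: flat yellow plastic tag, 20 x 30 x 2 mm, fixed on the gate plate just beyond the closed end of one gear slot (which slot differs from run to run): 52 mm from the gate's centre in the winder's x (+ far, - near) and 34 mm in y. Origin at the centre of its underside
- tag_blue: flat blue plastic tag, 20 x 30 x 2 mm, fixed on the gate plate just beyond the closed end of one gear slot (which slot differs from run to run): 52 mm from the gate's centre in the winder's x (+ far, - near) and 34 mm in y. Origin at the centre of its underside
- tag_red: flat red plastic tag, 20 x 30 x 2 mm, fixed on the gate plate just beyond the closed end of one gear slot (which slot differs from run to run): 52 mm from the gate's centre in the winder's x (+ far, - near) and 34 mm in y. Origin at the centre of its underside
- bobbin_a: empty white bobbin, 60 mm across, 44 mm tall, loose, standing left of the winder. Origin at its underside; to be left alone
- bobbin_b: empty white bobbin, 60 mm across, 44 mm tall, loose, standing before the winder's bed. Origin at its underside; to be left alone
- driver_a: green-handled screwdriver lying in front of the winder, loose, to be left alone
- wire_spool: spool of copper wire, 90 mm across, 70 mm tall, loose, on the left. Origin at its underside; to be left alone
- toroid: black toroidal transformer, 100 mm across, 45 mm tall, loose, on the left. Origin at its underside; to be left alone
- capacitor: blue can capacitor, 35 mm across, 52 mm tall, standing loose on the left. Origin at its underside; to be left alone

How it is judged (in metres and radians):
On the way, in this order (a step that is already met when the one before it is completed fails the run):
1. the lever is out of the park notch, in the cross slot (value of joint lever_fore between -0.06 and 0.06 rad), for 0.05 s.
2. the lever is home in the green gear slot (horizontal distance between stem_at_gate and tag_green below 0.029 m and (value of joint lever_fore above 0.21 rad or value of joint lever_fore below -0.21 rad)), for 0.1 s.
At the end, for the whole second after the job is handed in: The lever rests in the slot with the green tag, tilted at least 0.21 rad into it (the slot ends at about 0.26) and its stem at the gate within 29 mm of the tag's centre, not moving; every loose thing is within 20 mm of where it stood (all of step 2 and velocity of joint lever_fore between -0.05 and 0.05 rad/s and velocity of joint lever_side between -0.05 and 0.05 rad/s and distance of each of bobbin_a, bobbin_b, driver_a, wire_spool, toroid, capacitor from where it was at the start of the episode below 0.02 m); the robot touches nothing.
It fails at once if the lever enters the slot of another gear by more than half (horizontal distance between stem_at_gate and tag_yellow below 0.034 m or horizontal distance between stem_at_gate and tag_blue below 0.034 m or horizontal distance between stem_at_gate and tag_red below 0.034 m).
It fails at once if the lever is gripped or forced (more than 35 N between fingers and lever) (contact force between the fingers and lever_side above 35 N).
It fails at once if a loose thing is pushed or carried more than 30 mm away (distance of any of bobbin_a, bobbin_b, driver_a, wire_spool, toroid, capacitor from where it was at the start of the episode above 0.03 m).
It also fails if it takes over 61 s, if anything falls off the work surface, if the arm or the gripper's body presses on something with over 40 N, if the wrist force passes 120 N, or if a joint passes its speed limit or range.

## Robot

A 6-joint arm with a two-finger parallel gripper is mounted at the origin on the work surface. World frame = base frame: x ahead of the robot, y to its left, z up, the work surface at z = 0. Lengths are in mm, angles in rad, forces in N, time in s.
With the tool pointing down it reaches from about 350 to 875 mm from the base axis. Payload 4.2 kg.
Tool frame: the origin (TCP) lies midway between the tips of the shut fingers; the grasp point (between the pads) lies 19 mm behind it; z points along the fingers, y is the direction in which the jaws open and shut (so a half turn about z gives the same grasp; the last joint's range is limited). The gripper opens to 85 mm and grips with 20 to 120 N. Pads are 22 mm wide; open, the fingers measure 114 mm over their backs; the gripper's body (76 mm by 85 mm) begins 54 mm behind the grasp point. The pads swing forward as they close: fully open they stand 13 mm farther back than shut.
Start: joints at [1.437, 0.385, 0.008, 0, -1.194, -0.259], TCP at [239.202, 577.392, 231.312] pointing down, gripper open.
Joint ranges: [-3.14, 3.14], [-1.21, 2.06], [-1.07, 1.41], [-3.16, 2.05], [-2.99, -0.16], [-3.1, 3.1]. Speed limits (rad/s): [2.79, 2.79, 3.14, 3.14, 3.14, 3.14].

## Interface

Orientations are given as a unit quaternion [x, y, z, w].
In Python, from bench import read_state, get_image, job_done, search_frame, regions_of gives the robot as it stands.
- The arm moves only by the tool servo_tool, never from a script. Its arguments are lists of equal length, an entry for each row: "turn": the turn, a rotation vector about the world's x, y, z in rad, a list of three; "dp": the shift along the world's x, y, z in m, a list of three; "fingers": the finger opening in m, from 0 to 0.0854. In form: {"turn": [[rx, ry, rz], ...], "dp": [[tx, ty, tz], ...], "fingers": [fingers, ...]}. A call has exactly 5 rows; each row shifts and turns the pose as measured when the row begins; what a row does not reach is not made up. A row lasts 1/8 s, in which the tool goes at most 62.5 mm and 10.7 degrees, less where a joint would pass 70% of its speed; a pose out of reach is approached as far as the arm can. A call is refused whole if a number of a shift passes 0.0625 or a number of a turn 0.188, either way. A call with a gripper value outside its range is refused whole. The fingers move at their own pace and stop on an object; the grip force is fixed at half the most. Time passes only in rows, so rows that do not move let the fingers close, or fill a call up. It gives the time, the measured TCP pose, the force and the opening at its end, in the units of the state.
- read_state(): the state, without advancing time (a new reading comes with each control period).
- get_image(name): name is "scene" or "top" or "wrist"; returns a dict with "img" (384x512x3 uint8, red, green, blue), "vfov" (degrees; the focal length in pixels is half the picture's height over the tangent of half this angle, whatever the lens; pixels are square), "cx", "cy" (the principal point, pixels), "world_from_camera" (4x4, takes a point from camera to world coordinates); the wrist camera has in their place "mount" (4x4, takes a point from camera to tool coordinates, whose origin is the TCP and whose axes are the flange's). Camera axes: x right, y down, z forward; pixel columns grow to the right and rows downward; lengths in mm; the calibration is good to about 2 mm. A picture is of the moment at which its call begins: read the wrist's pose just before it. There is no depth.
- job_done(): hands the job in, once; it reports no verdict.
Trained networks look in the newest picture that a camera, given by its name, has taken for a name from the list of things; names that differ only in an ending like _2 or _b are one class to them, and where a whole thing is asked for, a point or a joint stands for the part that bears it (a point fixed in the world has none). Each returns a list of dicts, best first, with "score" (0 to 1); they miss things now and then, are a little off and sometimes report something else, mostly with a low value. They report only what shows in the picture. A call takes as long as a camera call.
- search_frame(query, camera): "box" ([left, top, width, height] in pixels, round what is visible of it).
- regions_of(query, camera): "region" (384x512 bool, what is visible of it) and "box" ([left, top, width, height] in pixels, round what is visible of it).
The state is a dict: "clock": time; "joints": joint angles; "joint_vel": joint speeds; "joint_efforts": joint torques, N m; "position": TCP position; "ee_rot": TCP orientation; "contact_force": force on the tool from outside, world axes, zero at the start; "wrist_torque": the same for the moment, N m; "gripper_width": finger opening in mm.
Only numpy, scipy, OpenCV 4.12 (cv2) and the standard library are available. Lean on these libraries where they do the work, as an engineer would, in place of code of your own. Each camera call takes 0.05 s, during which the arm holds its last target. There are 200 camera calls.

## Working session

There is one attempt and no reset: what is moved stays moved. The work goes in short steps, Python scripts to look and compute and a tool call to move; the robot and the scene stay as the last step left them, time stands still between calls to the robot, and variables do not carry over. Pictures are saved under pics/ and viewed, about 8 in all and at most 12, crops included, and the job is handed in when it is done.

Besides the shell and the picture viewer there is one more tool, called after ">>>" in YAML: its name, and indented under it one key for each argument. servo_tool: Moves the arm, as the interface text tells. Its arguments: {"type":"object","properties":{"turn":{"type":"array","items":{"type":"array","items":{"type":"number"}}},"dp":{"type":"array","items":{"type":"array","items":{"type":"number"}}},"fingers":{"type":"array","items":{"type":"number"}}},"required":["turn","dp","fingers"]}

```bash
mkdir -p pics; cat > h.py <<'E'
import numpy as np, cv2
from bench import *
def ray(im,u,v):
    f=192/np.tan(np.radians(im["vfov"])/2); T=np.array(im["world_from_camera"])
    d=T[:3,:3]@np.array([(u-im["cx"])/f,(v-im["cy"])/f,1]); return T[:3,3],d
def atz(im,u,v,z):
    o,d=ray(im,u,v); return o+d*(z-o[2])/d[2]
def proj(im,p):
    f=192/np.tan(np.radians(im["vfov"])/2); T=np.linalg.inv(np.array(im["world_from_camera"]))
    q=T[:3,:3]@np.array(p)+T[:3,3]; return im["cx"]+f*q[0]/q[2],im["cy"]+f*q[1]/q[2]
E
python3 - <<'E'
from h import *
ims={}
for c in("top","scene"):
    im=get_image(c); ims[c]=im
    print(c,np.round(np.array(im["world_from_camera"])[:3,3]))
    for t in("green","yellow","blue","red"):
        for r in regions_of("tag_"+t,c)[:2]:
            m=r["region"]; vs,us=np.nonzero(m)
            print(t,round(r["score"],2),r["box"],us.mean(),vs.mean(),np.round(atz(im,us.mean(),vs.mean(),132),1))
    for q in("knob","winder"):
        for r in search_frame(q,c)[:2]: print(q,r)
    cv2.imwrite(f"pics/{c}0.png",im["img"][:,:,::-1])
im=np.hstack([cv2.resize(ims[c]["img"],(400,300)) for c in("top","scene")])
t=cv2.resize(ims["top"]["img"],(800,600),interpolation=cv2.INTER_CUBIC)
cv2.imwrite("pics/t.png",t[:,:,::-1])
s=cv2.resize(ims["scene"]["img"],(800,600),interpolation=cv2.INTER_CUBIC)
cv2.imwrite("pics/s.png",s[:,:,::-1])
print(read_state())
E
```

```text
top [ 329.   82. 1226.]
yellow 0.48 [338.1, 176.9, 12.9, 13.9] 342.6793893129771 184.36641221374046 [528.9 -95.  132. ]
blue 0.51 [307.3, 179.4, 12.8, 9.8] 313.0833333333333 182.50925925925927 [532.6 -27.6 132. ]
knob {'box': [324.0, 165.7, 18.3, 14.3], 'score': 0.68}
winder {'box': [290.7, 95.2, 189.9, 116.5], 'score': 0.79}
scene [1427. -148.  880.]
green 0.4 [185.0, 240.1, 7.2, 8.2] 189.75714285714287 243.57142857142858 [ 631.5 -102.   132. ]
yellow 0.2 [347.0, 225.2, 37.6, 35.0] 366.5174180327869 242.29303278688525 [746.4 336.7 132. ]
blue 0.67 [184.7, 240.3, 7.8, 5.7] 189.87878787878788 243.24242424242425 [ 630.4 -101.5  132. ]
blue 0.55 [210.1, 213.2, 5.2, 6.0] 210.72413793103448 214.13793103448276 [529.8 -28.8 132. ]
red 0.73 [183.8, 239.5, 9.4, 8.7] 189.5 243.0 [ 629.3 -102.3  132. ]
red 0.63 [211.5, 235.2, 8.6, 7.6] 216.04761904761904 239.38095238095238 [633.9 -34.2 132. ]
knob {'box': [189.6, 188.8, 9.7, 40.9], 'score': 0.64}
winder {'box': [59.0, 191.6, 180.5, 115.5], 'score': 0.79}
winder {'box': [246.8, 248.7, 20.8, 27.8], 'score': 0.24}
{'clock': 0.7, 'joints': array([ 1.43661796e+00,  3.84692833e-01,  7.90207419e-03, -3.35453109e-05,
       -1.19400259e+00, -2.58634099e-01]), 'joint_vel': array([ 0.00098316, -0.0002116 ,  0.00159022, -0.00027959, -0.00037986,
        0.00191891]), 'joint_efforts': array([-2.52075970e-04, -3.91946805e+01,  1.88581592e+01,  4.18986753e+00,
       -3.08030467e-04,  1.54128763e-07]), 'position': array([239.18227819, 577.39526526, 231.31223562]), 'ee_rot': array([ 9.80773014e-01, -1.95151979e-01, -1.56585298e-05, -5.17369422e-07]), 'contact_force': array([0.69028382, 0.74274138, 0.48564593]), 'wrist_torque': array([ 0.04346679,  0.02209353, -0.03065071]), 'gripper_width': 85.38640256040527}
```

View pics/t.png

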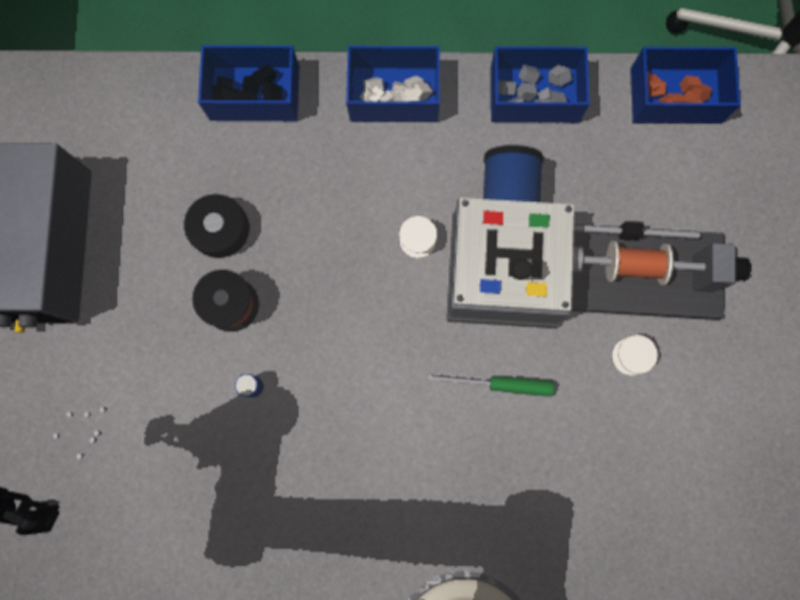

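View pics/s.png

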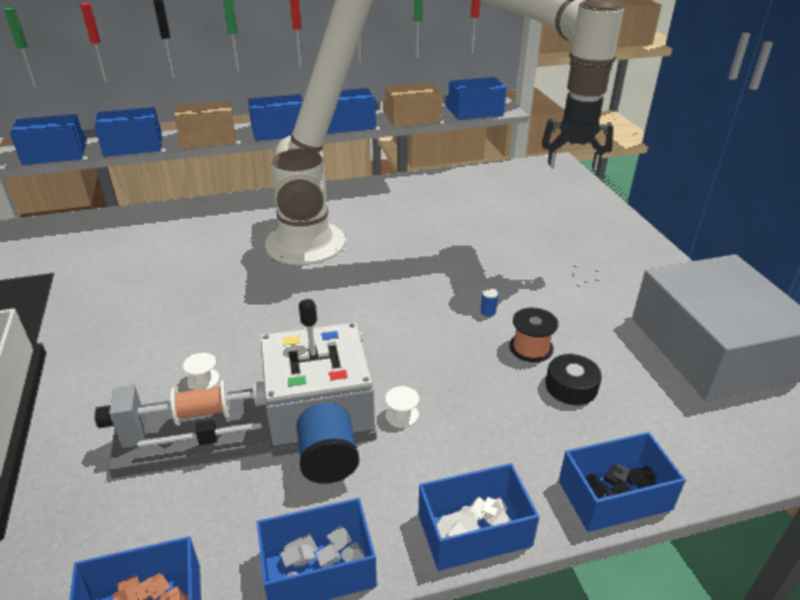

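The top view shows green at the far right (539,220), with red far left, blue near left and yellow near right. The lever is parked near the middle, around (522,268). Next I'll get the tag positions by colour and fit the winder pose.

```bash
python3 - <<'E'
from h import *
im=get_image("top"); hsv=cv2.cvtColor(cv2.resize(im["img"],None,fx=4,fy=4,interpolation=cv2.INTER_CUBIC),cv2.COLOR_RGB2HSV)
P={}
for n,(u,v),hs in(("red",(493,217),[(0,8),(172,180)]),("green",(539,220),[(45,85)]),("blue",(490,286),[(105,125)]),("yellow",(536,289),[(18,32)])):
    u,v=u*.64*4,v*.64*4
    m=sum(cv2.inRange(hsv,(a,110,80),(b,255,255)) for a,b in hs)
    w=np.zeros_like(m); cv2.rectangle(w,(int(u-36),int(v-30)),(int(u+36),int(v+30)),255,-1); m&=w
    vs,us=np.nonzero(m); c=((us.mean()+.5)/4-.5,(vs.mean()+.5)/4-.5)
    P[n]=atz(im,*c,132); print(n,len(us)/16,np.round(c,1),np.round(P[n],1))
L=dict(red=(52,34),green=(52,-34),blue=(-52,34),yellow=(-52,-34))
A=np.array([L[k] for k in L]);B=np.array([P[k][:2] for k in L])
c=B.mean(0); z=((A[:,0]-1j*A[:,1])*((B-c)[:,0]+1j*(B-c)[:,1])).sum(); yaw=np.angle(z)
R=np.array([[np.cos(yaw),-np.sin(yaw)],[np.sin(yaw),np.cos(yaw)]])
print("centre",c,"yaw",yaw,"resid",np.round(B-c-A@R.T,1), "scale",abs(z)/(A**2).sum())
for n,l in dict(knobpark=(-48,0),start=(-85,0),knobcross=(0,0),left=(0,32),endright=(0,-55),knobhome=(48,-55)).items(): print(n,np.round(c+R@l,1))
for p,l in(("knob",(184*np.sin(-.26),0,20+184*np.cos(.26))),):
    w=c+R@l[:2]; print(n,proj(im,(*w,l[2])))
E
```

```text
red 97.8125 [315.2 138.9] [635.5 -33.4 132. ]
green 78.6875 [344.6 140.7] [ 631.8 -101.2  132. ]
blue 92.375 [313.4 182.9] [531.7 -28.4 132. ]
yellow 108.1875 [343.  184.7] [528.1 -95.7 132. ]
centre [581.79740566 -64.665126  ] yaw -0.05156116270492215 resid [[ 0.   0. ]
 [-0.2  0.1]
 [ 0.1 -0.4]
 [ 0.   0.3]] scale 0.9973485980740373
knobpark [533.9 -62.2]
start [496.9 -60.3]
knobcross [581.8 -64.7]
left [583.4 -32.7]
endright [ 579.  -119.6]
knobhome [ 626.9 -122.1]
knobhome (np.float64(332.21520677846024), np.float64(176.1787490575575))
```

>>> servo_tool:
  turn:
    - [0,0,0.034]
    - [0,0,0.034]
    - [0,0,0.034]
    - [0,0,0.034]
    - [0,0,0.034]
  dp:
    - [0.021,-0.055,0.002]
    - [0.021,-0.055,0.002]
    - [0.021,-0.055,0.002]
    - [0.021,-0.055,0.002]
    - [0.021,-0.055,0.002]
  fingers: [0,0,0,0,0]

```text
clock: 1.38
position: [345.0, 297.9, 240.5]
ee_rot: [0.994, -0.105, 0.001, -0.0]
contact_force: [0.8, 0.7, 1.9]
gripper_width: 0.1
```

>>> servo_tool:
  turn:
    - [0,0,0.034]
    - [0,0,0.034]
    - [0,0,0.034]
    - [0,0,0.034]
    - [0,0,0.034]
  dp:
    - [0.021,-0.055,0]
    - [0.021,-0.055,0]
    - [0.021,-0.055,0]
    - [0.021,-0.055,0]
    - [0.021,-0.055,0]
  fingers: [0,0,0,0,0]

```text
clock: 2.0
position: [452.2, 14.0, 243.4]
ee_rot: [1.0, -0.016, 0.004, -0.003]
contact_force: [1.3, 0.4, -0.8]
gripper_width: -0.0
```

```bash
cat > st.py <<'E'
from h import *
s=read_state(); q=s["ee_rot"]; from scipy.spatial.transform import Rotation as R
M=R.from_quat(q).as_matrix(); print(round(s["clock"],2),np.round(s["position"],1),"yaw",round(np.arctan2(M[1,0],M[0,0]),3),"z",np.round(M[:,2],3),np.round(s["contact_force"],1),round(s["gripper_width"],1))
E
python3 st.py
```

```text
2.0 [452.2  14.  243.4] yaw -0.031 z [ 0.008  0.005 -1.   ] [ 1.3  0.4 -0.8] -0.0
```

>>> servo_tool:
  turn:
    - [0,0,-0.02]
    - [0,0,0]
    - [0,0,0]
    - [0,0,0]
    - [0,0,0]
  dp:
    - [0.012,-0.04,0]
    - [0.012,-0.034,-0.005]
    - [0,0,-0.024]
    - [0,0,-0.024]
    - [0,0,0]
  fingers: [0,0,0,0,0]

```text
clock: 2.62
position: [478.0, -67.2, 190.5]
ee_rot: [1.0, -0.03, 0.006, -0.003]
contact_force: [-0.2, 0.0, 0.8]
gripper_width: 0.2
```

```bash
python3 st.py; python3 - <<'E'
from h import *
t=get_image("top"); s=get_image("scene"); w=get_image("wrist")
a=cv2.resize(t["img"][90:230,270:400],(390,420),interpolation=cv2.INTER_CUBIC)
b=cv2.resize(s["img"][150:280,140:260],(388,420),interpolation=cv2.INTER_CUBIC)
cv2.imwrite("pics/a1.png",np.hstack([a,b])[:,:,::-1])
E
```

```text
2.62 [478.  -67.2 190.5] yaw -0.06 z [ 0.012  0.005 -1.   ] [-0.2  0.   0.8] 0.2
```

View pics/a1.png

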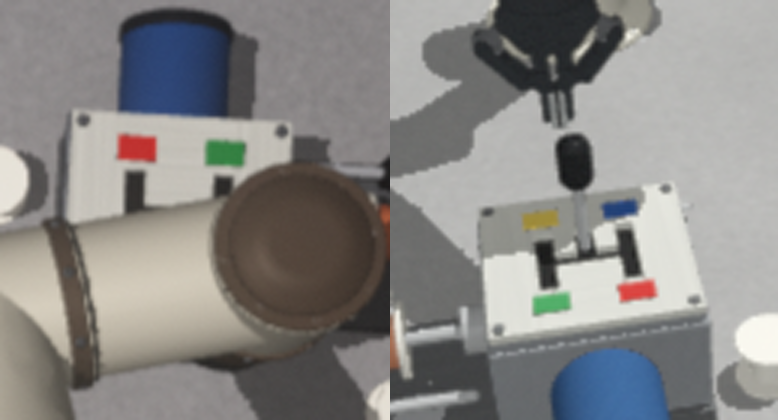

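>>> servo_tool:
  turn:
    - [0,0,0.008]
    - [0,0,0]
    - [0,0,0]
    - [0,0,0]
    - [0,0,0]
  dp:
    - [0.005,0.006,0]
    - [0.008,0,0]
    - [0.008,0,0]
    - [0.008,0,0]
    - [0.008,-0.0005,0]
  fingers: [0,0,0,0,0]

```text
clock: 3.4
position: [520.2, -60.0, 195.6]
ee_rot: [1.0, -0.024, 0.011, -0.003]
contact_force: [-3.2, 0.9, 2.6]
gripper_width: -0.0
```

>>> servo_tool:
  turn:
    - [0,0,0]
    - [0,0,0]
    - [0,0,0]
    - [0,0,0]
    - [0,0,0]
  dp:
    - [0.008,-0.0005,0]
    - [0.008,-0.0005,0]
    - [0.008,-0.0005,0]
    - [0.006,-0.0005,0]
    - [0.006,-0.0005,0]
  fingers: [0,0,0,0,0]

```text
clock: 4.03
position: [557.0, -63.2, 195.2]
ee_rot: [1.0, -0.025, 0.008, -0.003]
contact_force: [-2.4, 0.7, 2.5]
gripper_width: -0.2
```

```bash
python3 st.py
```

```text
4.03 [557.  -63.2 195.2] yaw -0.05 z [ 0.017  0.006 -1.   ] [-2.4  0.7  2.5] -0.2
```

```bash
cat > kn.py <<'E'
from h import *
import sys
C=np.array([581.8,-64.7]);y=-.0516
im=get_image("scene")
def lev(f,s,r):
    # tilt: direction from fore/side tilt
    d=np.array([np.tan(f),np.tan(s),1]); d/=np.linalg.norm(d); p=d*r
    return np.array([C[0]+p[0]*np.cos(y)-p[1]*np.sin(y),C[1]+p[0]*np.sin(y)+p[1]*np.cos(y),20+p[2]])
for r in search_frame("knob","scene")[:1]:
    b=r["box"]; print(r); c=(b[0]+b[2]/2,b[1]+b[3]/2)
    print("knob-ish at z204",atz(im,*c,204))
V=im["img"]; x0,y0,w,h=140,140,120,120
v=cv2.resize(V[y0:y0+h,x0:x0+w],None,fx=6,fy=6,interpolation=cv2.INTER_CUBIC)
for f,s,col in((float(sys.argv[2]),float(sys.argv[3]),(255,0,255)),):
  for r in(162,184,206,110):
    u,q=proj(im,lev(f,s,r)); print(r,round(u,1),round(q,1)); cv2.circle(v,(int((u-x0+.5)*6),int((q-y0+.5)*6)),3,col,-1)
cv2.imwrite(sys.argv[1],v[:600,:,::-1])
E
python3 kn.py pics/k1.png 0 0
```

```text
{'box': [191.7, 199.1, 12.0, 32.8], 'score': 0.72}
knob-ish at z204 [612.95545305 -72.70866029 204.        ]
162 199.5 214.0
184 198.9 207.4
206 198.2 200.6
110 201.1 229.0
```

View pics/k1.png

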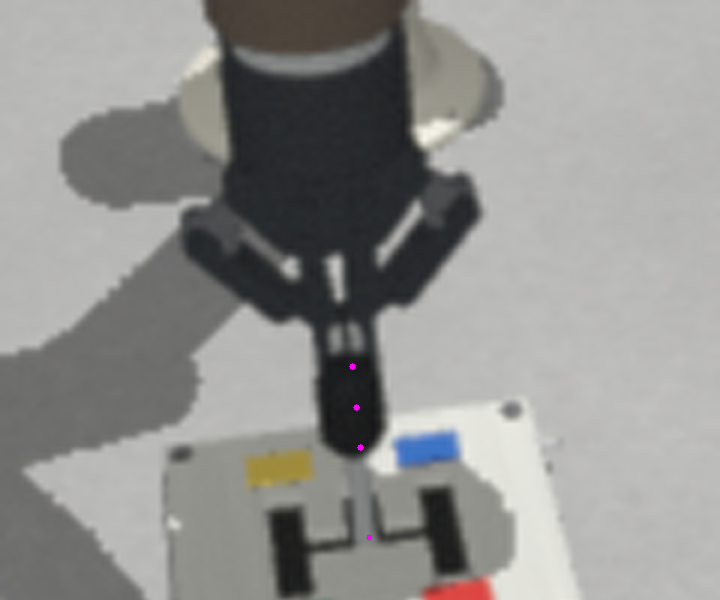

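>>> servo_tool:
  turn:
    - [0,0,0]
    - [0,0,0]
    - [0,0,0]
    - [0,0,0]
    - [0,0,0]
  dp:
    - [0.001,0,0]
    - [0.001,0,0]
    - [0.001,0,0]
    - [0.001,0,0]
    - [0,0,0]
  fingers: [0,0,0,0,0]

```text
clock: 4.75
position: [561.1, -63.2, 195.3]
ee_rot: [1.0, -0.025, 0.009, -0.003]
contact_force: [-3.3, 0.2, 2.3]
gripper_width: -0.2
```

```bash
python3 st.py
```

```text
4.75 [561.1 -63.2 195.3] yaw -0.049 z [ 0.017  0.005 -1.   ] [-3.3  0.2  2.3] -0.2
```

>>> servo_tool:
  turn:
    - [0,0,0]
    - [0,0,0]
    - [0,0,0]
    - [0,0,0]
    - [0,0,0]
  dp:
    - [0.001,0,0]
    - [0.001,0,0]
    - [0.001,0,0]
    - [0,0,0]
    - [0,0,0]
  fingers: [0,0,0,0,0]

```text
clock: 5.38
position: [561.9, -63.3, 195.4]
ee_rot: [1.0, -0.025, 0.006, -0.003]
contact_force: [-2.6, -0.6, 2.0]
gripper_width: 0.0
```

```bash
python3 st.py;python3 kn.py pics/k2.png 0 0
```

```text
5.38 [561.9 -63.3 195.4] yaw -0.05 z [ 0.012  0.005 -1.   ] [-2.6 -0.6  2. ] 0.0
{'box': [192.6, 198.8, 9.5, 32.9], 'score': 0.8}
knob-ish at z204 [611.76061355 -73.39746716 204.        ]
162 199.5 214.0
184 198.9 207.4
206 198.2 200.6
110 201.1 229.0
```

View pics/k2.png

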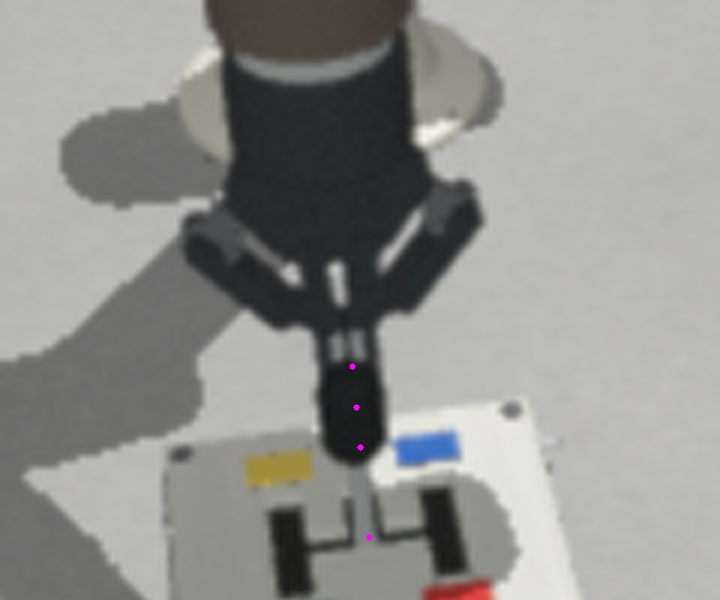

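>>> servo_tool:
  turn:
    - [0,0,0]
    - [0,0,0]
    - [0,0,0]
    - [0,0,0]
    - [0,0,0]
  dp:
    - [0.001,0,0]
    - [0.002,0,0]
    - [0.002,0,0]
    - [0.003,0,0]
    - [0.003,0,0]
  fingers: [0,0,0,0,0]

```text
clock: 6.1
position: [562.6, -63.6, 195.6]
ee_rot: [1.0, -0.025, -0.007, -0.002]
contact_force: [-11.6, 2.5, 8.9]
gripper_width: -0.1
```

```bash
python3 st.py
```

```text
6.1 [562.6 -63.6 195.6] yaw -0.05 z [-0.013  0.004 -1.   ] [-11.6   2.5   8.9] -0.1
```

>>> servo_tool:
  turn:
    - [0,0,0]
    - [0,0,0]
    - [0,0,0]
    - [0,0,0]
    - [0,0,0]
  dp:
    - [-0.015,0,0]
    - [-0.015,0,0]
    - [0,0.025,0]
    - [0,0.025,0]
    - [0.01,0.005,0]
  fingers: [0,0,0,0,0]

```text
clock: 6.72
position: [543.1, -7.5, 195.9]
ee_rot: [1.0, -0.026, -0.001, -0.003]
contact_force: [0.4, -0.1, 0.1]
gripper_width: 0.4
```

```bash
python3 st.py
```

```text
6.72 [543.1  -7.5 195.9] yaw -0.051 z [-0.002  0.006 -1.   ] [ 0.4 -0.1  0.1] 0.4
```

>>> servo_tool:
  turn:
    - [0,0,0]
    - [0,0,0]
    - [0,0,0]
    - [0,0,0]
    - [0,0,0]
  dp:
    - [0.018,0,0]
    - [0.018,0,0]
    - [0.006,-0.006,-0.002]
    - [0,-0.006,0]
    - [0,-0.006,0]
  fingers: [0,0,0,0,0]

```text
clock: 7.35
position: [587.6, -27.3, 193.4]
ee_rot: [1.0, -0.025, 0.001, -0.003]
contact_force: [0.4, 0.4, -0.7]
gripper_width: -0.1
```

>>> servo_tool:
  turn:
    - [0,0,0]
    - [0,0,0]
    - [0,0,0]
    - [0,0,0]
    - [0,0,0]
  dp:
    - [0,-0.006,0]
    - [0,-0.006,0]
    - [-0.0005,-0.006,0]
    - [0,-0.006,0]
    - [-0.0005,-0.006,0]
  fingers: [0,0,0,0,0]

```text
clock: 7.98
position: [586.0, -58.4, 194.0]
ee_rot: [1.0, -0.025, 0.001, -0.004]
contact_force: [-1.2, 2.9, -0.5]
gripper_width: 0.4
```

```bash
python3 st.py;python3 kn.py pics/k3.png 0 0
```

```text
7.97 [586.  -58.4 194. ] yaw -0.051 z [ 0.003  0.009 -1.   ] [-1.2  2.9 -0.5] 0.4
{'box': [186.2, 200.9, 11.3, 31.0], 'score': 0.79}
knob-ish at z204 [612.59343821 -87.31903942 204.        ]
162 199.5 214.0
184 198.9 207.4
206 198.2 200.6
110 201.1 229.0
```

View pics/k3.png

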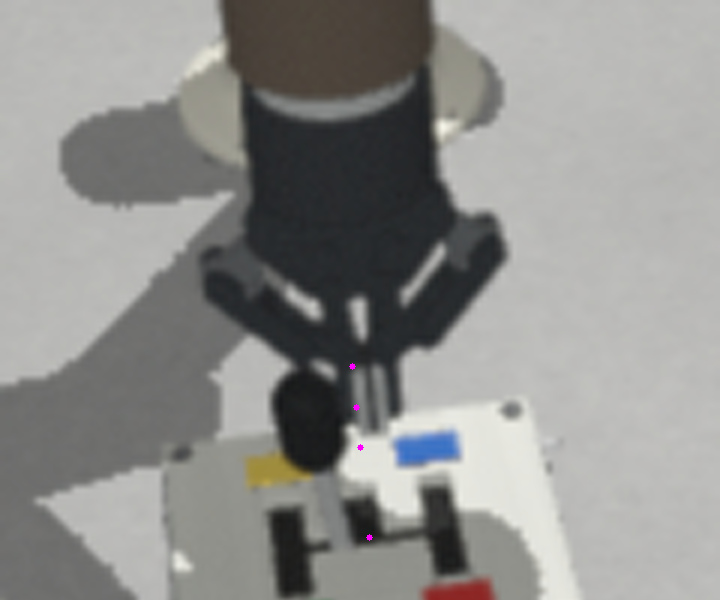

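>>> servo_tool:
  turn:
    - [0,0,0]
    - [0,0,0]
    - [0,0,0]
    - [0,0,0]
    - [0,0,0]
  dp:
    - [0,-0.006,0]
    - [0,-0.006,0]
    - [0,-0.006,0]
    - [0,-0.006,0]
    - [0,-0.005,0]
  fingers: [0,0,0,0,0]

```text
clock: 8.7
position: [585.0, -89.2, 192.8]
ee_rot: [1.0, -0.026, -0.0, -0.004]
contact_force: [0.3, 2.1, -0.7]
gripper_width: -0.0
```

>>> servo_tool:
  turn:
    - [0,0,0]
    - [0,0,0]
    - [0,0,0]
    - [0,0,0]
    - [0,0,0]
  dp:
    - [0,-0.002,0]
    - [0,-0.002,0]
    - [0,-0.002,0]
    - [0,-0.002,0]
    - [0,-0.002,0]
  fingers: [0,0,0,0,0]

```text
clock: 9.32
position: [585.0, -99.5, 192.7]
ee_rot: [1.0, -0.026, -0.0, -0.005]
contact_force: [0.3, 6.4, -0.9]
gripper_width: -0.2
```

```bash
python3 st.py;python3 kn.py pics/k4.png 0 -0.3
```

```text
9.32 [585.  -99.5 192.7] yaw -0.052 z [ 0.    0.01 -1.  ] [ 0.3  6.4 -0.9] -0.2
{'box': [168.8, 204.5, 18.5, 29.9], 'score': 0.5}
knob-ish at z204 [ 615.28423534 -121.90364734  204.        ]
162 181.2 218.7
184 177.8 212.8
206 174.3 206.7
110 189.0 232.1
```

>>> servo_tool:
  turn:
    - [0,0,0]
    - [0,0,0]
    - [0,0,0]
    - [0,0,0]
    - [0,0,0]
  dp:
    - [0,-0.002,0]
    - [0,-0.002,0]
    - [0,-0.002,0]
    - [0,0,0]
    - [0,0,0]
  fingers: [0,0,0,0,0]

```text
clock: 10.05
position: [585.1, -98.9, 192.9]
ee_rot: [1.0, -0.025, 0.0, -0.01]
contact_force: [-0.1, 2.2, -0.8]
gripper_width: -0.2
```

```bash
python3 st.py;python3 kn.py pics/k4.png 0 -0.3
```

```text
10.05 [585.1 -98.9 192.9] yaw -0.05 z [ 0.001  0.02  -1.   ] [-0.1  2.2 -0.8] -0.2
{'box': [167.5, 205.4, 20.2, 32.1], 'score': 0.71}
knob-ish at z204 [ 622.56127427 -123.90094549  204.        ]
162 181.2 218.7
184 177.8 212.8
206 174.3 206.7
110 189.0 232.1
```

View pics/k4.png

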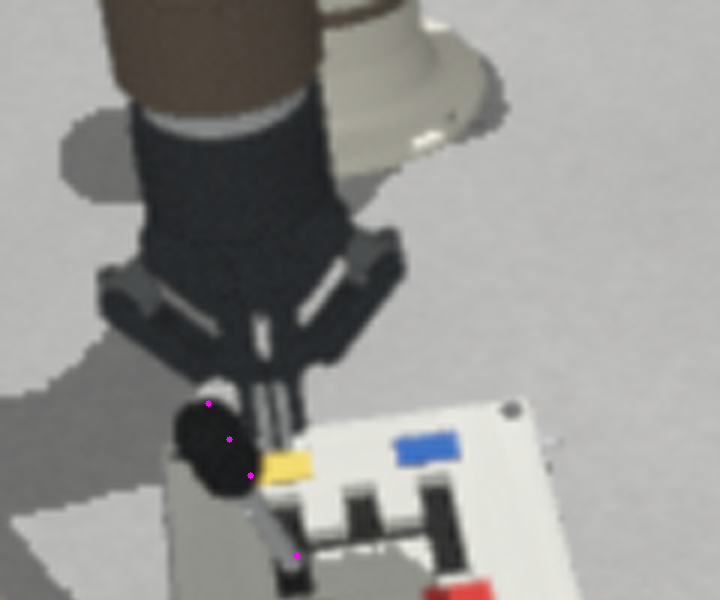

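>>> servo_tool:
  turn:
    - [0,0,0]
    - [0,0,0]
    - [0,0,0]
    - [0,0,0]
    - [0,0,0]
  dp:
    - [0,0.012,0]
    - [-0.025,0.002,0]
    - [-0.025,0,0]
    - [0,-0.015,-0.004]
    - [0,-0.018,0]
  fingers: [0,0,0,0,0]

```text
clock: 10.78
position: [535.8, -119.7, 190.2]
ee_rot: [1.0, -0.024, 0.002, -0.007]
contact_force: [0.1, -0.5, -0.1]
gripper_width: 0.1
```

```bash
python3 st.py
```

```text
10.78 [ 535.8 -119.7  190.2] yaw -0.047 z [ 0.005  0.014 -1.   ] [ 0.1 -0.5 -0.1] 0.1
```

>>> servo_tool:
  turn:
    - [0,0,0]
    - [0,0,0]
    - [0,0,0]
    - [0,0,0]
    - [0,0,0]
  dp:
    - [0.008,-0.001,0]
    - [0.008,-0.001,0]
    - [0.008,0,0]
    - [0.008,-0.0005,0]
    - [0.008,-0.0005,0]
  fingers: [0,0,0,0,0]

```text
clock: 11.4
position: [577.7, -125.4, 190.0]
ee_rot: [1.0, -0.025, -0.0, -0.006]
contact_force: [-4.3, 0.6, 2.4]
gripper_width: 0.0
```

```bash
python3 st.py;python3 kn.py pics/k5.png 0.08 -0.3
```

```text
11.4 [ 577.7 -125.4  190. ] yaw -0.05 z [-0.     0.013 -1.   ] [-4.3  0.6  2.4] 0.0
{'box': [169.3, 212.6, 18.9, 26.6], 'score': 0.59}
knob-ish at z204 [ 639.82308218 -123.23839486  204.        ]
162 181.7 221.9
184 178.3 216.4
206 174.8 210.7
110 189.3 234.3
```

View pics/k5.png

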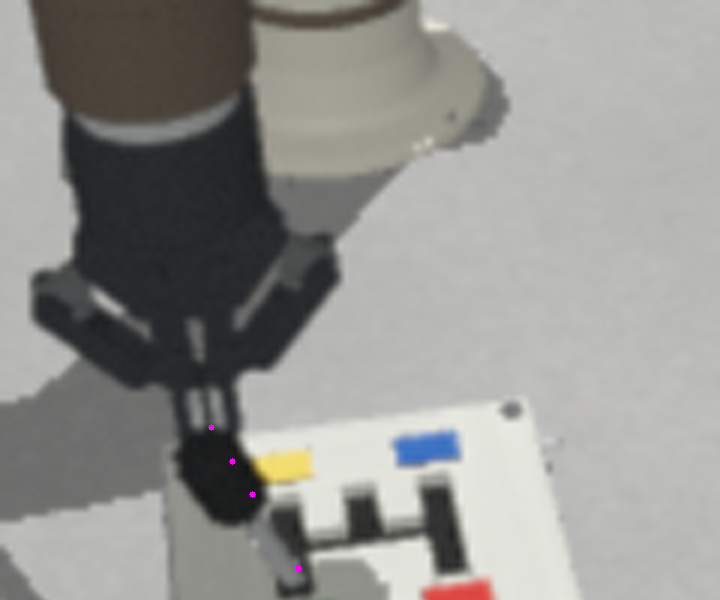

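>>> servo_tool:
  turn:
    - [0,0,0]
    - [0,0,0]
    - [0,0,0]
    - [0,0,0]
    - [0,0,0]
  dp:
    - [0.006,0.001,0]
    - [0.006,0.0005,0]
    - [0.006,0,0]
    - [0.005,0,0]
    - [0.004,0,0]
  fingers: [0,0,0,0,0]

```text
clock: 12.12
position: [601.6, -124.5, 187.7]
ee_rot: [1.0, -0.025, -0.007, -0.006]
contact_force: [-14.3, -0.3, 7.3]
gripper_width: 0.4
```

>>> servo_tool:
  turn:
    - [0,0,0]
    - [0,0,0]
    - [0,0,0]
    - [0,0,0]
    - [0,0,0]
  dp:
    - [0.002,0,0]
    - [0.002,0,0]
    - [0.002,0,0]
    - [0.002,0,0]
    - [0.002,0,0]
  fingers: [0,0,0,0,0]

```text
clock: 12.75
position: [601.2, -124.5, 188.2]
ee_rot: [0.999, -0.026, -0.021, -0.006]
contact_force: [-8.1, 0.1, 3.8]
gripper_width: -0.1
```

```bash
python3 st.py
```

```text
12.75 [ 601.2 -124.5  188.2] yaw -0.051 z [-0.041  0.013 -0.999] [-8.1  0.1  3.8] -0.1
```

>>> servo_tool:
  turn:
    - [0,0,0]
    - [0,0,0]
    - [0,0,0]
    - [0,0,0]
    - [0,0,0]
  dp:
    - [-0.015,0,0]
    - [-0.03,0,0]
    - [-0.04,0,0.01]
    - [-0.04,0,0.03]
    - [-0.03,0,0.03]
  fingers: [0,0,0,0,0]

```text
clock: 13.38
position: [451.4, -122.5, 259.1]
ee_rot: [1.0, -0.025, -0.013, -0.007]
contact_force: [1.2, 0.8, 0.2]
gripper_width: 0.0
```

>>> servo_tool:
  turn:
    - [0,0,0]
    - [0,0,0]
    - [0,0,0]
    - [0,0,0]
    - [0,0,0]
  dp:
    - [0,0.05,0.03]
    - [0,0.05,0]
    - [0,0.05,0]
    - [0,0,0]
    - [0,0,0]
  fingers: [0,0,0,0,0]

```text
clock: 14.0
position: [457.9, 34.9, 298.3]
ee_rot: [1.0, -0.024, 0.002, -0.012]
contact_force: [0.0, 0.8, -0.2]
gripper_width: 0.3
```

```bash
python3 st.py;python3 kn.py pics/k6.png 0.26 -0.3
```

```text
14.0 [457.9  34.9 298.3] yaw -0.049 z [ 0.005  0.025 -1.   ] [ 0.   0.8 -0.2] 0.3
{'box': [169.4, 220.2, 16.6, 19.1], 'score': 0.79}
knob-ish at z204 [ 653.12019359 -127.40306523  204.        ]
162 183.2 230.1
184 180.0 225.8
206 176.7 221.3
110 190.4 239.8
```

View pics/k6.png

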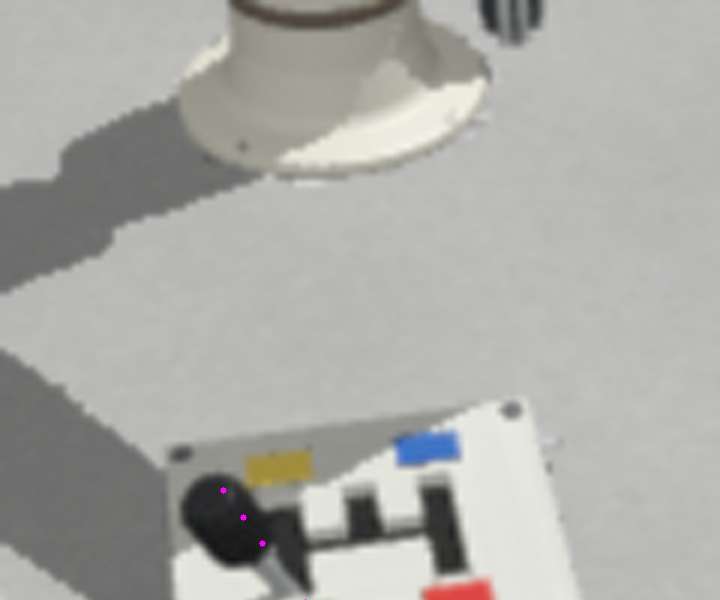

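```bash
python3 -c "
from bench import *
job_done()"; python3 st.py
```

```text
the job is handed in; nothing more can be done
the job is handed in; nothing more can be done
```

I pushed the lever out of the park notch, along the cross slot to the right end, and far into the green gear's slot. The fingers stayed shut and pushed the knob from the side. The hand then backed off and rose clear, and I handed the job in at about 14 s of the 61 s allowed.

**Lever home:** The last push stopped against a hard wall with the tool at x = 601 mm. From that contact I worked out a tilt of about 0.26–0.27 rad. In the last camera picture the knob is off the model for 0.26 rad by up to about 3 pixels (a few mm). It showed about the same offset earlier in the cross slot, so I put it down to calibration.

**Forces:** The highest reading was about 16 N, against the gate wall. It was read only at the end of each move, so short peaks in between would not show. After the hand retreated, contact force was about zero.

**Not checked:** I did not measure the loose things again after the moves. The hand stayed at least 185 mm above the table throughout, well above all of them.

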